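# Hold the test enclosure's lid open for inspection

## Task

Take the yellow meter off the lid of the grey test enclosure and lay it flat, keys up, on the blue mat; only then lift the lid by its red handle and hold it still at 60 degrees open, so that a colleague can inspect the board inside. The lid falls shut if let go, so finish while still holding it by the handle at that angle. Leave everything else on the bench where it is.

Things in the scene. Friction and masses are not known exactly. Their poses are not given: they have to be found in the camera images.
- enclosure: grey test enclosure fixed to the bench, turned up to 17 degrees: open box 200 (x) x 240 (y) x 90 mm tall, 6 mm walls, circuit board inside. Origin: centre of its underside, z up; -x is its front, towards the robot. Its aluminium lid, 200 x 240 x 10 mm, lies on the walls (top at 100 mm), hinged along the rear (+x) edge; a neck 14 mm wide at the middle of its front edge carries the red handle
- lid (a joint): opening angle of the enclosure's lid, rad: 0 shut (level), growing as the front edge rises and swings back; stop at 1.4. Nearly free hinge; the lid weighs 0.5 kg and falls shut from every angle when let go
- lid_grip (a point): centre of the lid's handle, a red roll 22 mm thick, 30 mm long along the enclosure's y (hinge direction), free but for the neck; moves with the lid; axes as the enclosure's when shut. 245 mm from the hinge axis, 45 mm ahead of the lid's front edge, 95 mm above the bench when shut. Pinched on its flat ends it pivots between the fingers, so the gripper can keep pointing down
- lid_hinge (a point): middle of the lid's hinge axis: 100 mm behind the enclosure's origin and 95 mm above the bench; the axis runs along the enclosure's y
- meter: yellow handheld optical power meter, 120 (x) x 50 (y) x 34 mm tall, 0.15 to 0.3 kg, with green display and black keys on top; loose, lies keys up on the shut lid. Origin: centre of its underside; x along its length (a 12 mm steel socket sticks out at +x), z up
- mat: blue mat fixed flat on the bench, 160 (x) x 200 (y) x 3 mm thick, left or right of the enclosure. Origin: centre of its underside, z up
- attenuator: green die-cast attenuator box 90 x 130 x 45 mm with two black knobs; a bystander, loose. Origin: centre of its underside
- spool: orange spool, 64 mm across, 50 mm tall, standing; a bystander, loose. Origin: centre of its underside
- tape: black roll of tape, 90 mm across, 24 mm tall, lying flat; a bystander, loose. Origin: centre of its underside
- spray: red spray can with white cap, 52 mm across, 130 mm tall, standing; a bystander, loose. Origin: centre of its underside
- heatsink: finned aluminium heat sink 110 x 110 x 42 mm; a bystander, loose. Origin: centre of its underside
There are look-alikes about, which are no part of the job. There is more than one size of the meter; the job needs the larger.

How it is judged:
By the outcome, as a careful person would: the job done as asked, in the order asked, and still so for the second after the job is handed in, while the arm keeps its last pose, push and grip.
It also fails if it takes over 58 s, if anything falls off the work surface, if the arm or the gripper's body presses on something with over 40 N, if the wrist force passes 120 N, or if a joint passes its speed limit or range.

## Robot

A 6-joint arm with a two-finger parallel gripper is mounted at the origin on the work surface. World frame = base frame: x ahead of the robot, y to its left, z up, the work surface at z = 0. Lengths are in m, angles in rad, forces in N, time in s.
With the tool pointing down it reaches from about 0.3 to 0.775 m from the base axis. Payload 14.6 kg.
Tool frame: the origin (TCP) lies between the finger pads, 19 mm behind the fingertips; this is the grasp point; z points along the fingers, y is the line along which they close (so a half turn about z gives the same grasp; the last joint's range is limited). The gripper opens to 94 mm and grips with 3 to 60 N. Pads are 16 mm wide; open, the fingers measure 119 mm over their backs; the gripper's body (75 mm by 177 mm) begins 78 mm behind the grasp point.
Start: joints at [-1.302, 0.3, 1.521, -0, 1.321, -0.067], TCP at [0.181, -0.519, 0.224] pointing down, gripper open.
Joint ranges: [-3.03, 3.03], [-0.79, 2.21], [0.23, 2.52], [-1.04, 4.18], [0, 3.07], [-2.55, 2.55]. Speed limits (rad/s): [2.22, 2.22, 2.57, 3.14, 3.14, 3.14].

## Interface

Orientations are given as [roll, pitch, yaw] about the fixed x, y, z axes, in that order (R = Rz(yaw) Ry(pitch) Rx(roll)).
In Python, from station import ctrl, camera, ticket gives the robot as it stands. The module is installed in compiled form; this text tells all that it offers.
- The arm moves only by the shell command python3 -m inch 'ROWS' [FORCE]. ROWS is text: rows parted by semicolons, each of 7 numbers parted by spaces: the opening, from -1 (shut) to 1 (fully open), then the shift along the tool's x, y, z in units of 0.03 m (1.0 is 0.03 m), then the turn, a rotation vector about the tool's x, y, z in units of 10 degrees (1.0 is 10 degrees). In form: grip dx dy dz rx ry rz; .... A call has 1 to 10 rows; each row shifts and turns the commanded pose from where the row before left it, along the tool's axes as they then stand; what a row does not reach is not made up. A row lasts 1/8 s, in which the tool goes at most 62.5 mm and 10.7 degrees, less where a joint would pass 70% of its speed; a pose out of reach is approached as far as the arm can. A call with a number of a shift or a turn outside -1 to 1 is refused whole. A call with a gripper value outside its range is refused whole. The fingers move at their own pace and stop on an object; FORCE is the grip in N (left out, the last holds). Time passes only in rows, so rows that do not move let the fingers close. It gives the time, the measured TCP pose, the force, the opening and the grip force at its end, in the units of the state.
- ctrl.get_obs(): the state, without advancing time (a new reading comes with each control period).
- camera(name): name is "scene" or "top"; returns a dict with "img" (480x640x3 uint8, blue, green, red), "range_z" (480x640 float32, m along the optical axis (not along the pixel's ray), 0 where there is no reading), "intrinsics" (3x3 intrinsics, pixels), "view" (4x4, takes a point from world to camera coordinates). Camera axes: x right, y down, z forward; pixel columns grow to the right and rows downward; lengths in m; the calibration is good to about 2 mm. A picture is of the moment at which its call begins.
- ticket.hand_in(): hands the job in; it is judged then, once.
The state is a dict: "time_s": time; "qpos": joint angles; "joint_vel": joint speeds; "tau": joint torques, N m; "ee_pos": TCP position; "eef_rot": TCP orientation; "force": force on the tool from outside, world axes, zero at the start; "moment": the same for the moment, N m; "grip_width": finger opening in m; "grip_force": force on a finger pad.
Only numpy, scipy, OpenCV 4.12 (cv2) and the standard library are available. Lean on these libraries where they do the work, as an engineer would, in place of code of your own. Each camera call takes 0.05 s, during which the arm holds its last target. There are 200 camera calls.

## Working session

There is one attempt and no reset: what is moved stays moved. The work goes in short steps, Python scripts to look and compute and a shell command to move; the robot and the scene stay as the last step left them, time stands still between calls to the robot, and variables do not carry over. Pictures are saved under pics/ and viewed, at most 10 in all, crops included, and the job is handed in when it is done.

```bash
mkdir -p pics
cat > h.py <<'E'
import numpy as np, cv2
from station import ctrl, camera, ticket
def cam(n):
    c=camera(n); return c["img"],c["range_z"],np.array(c["intrinsics"]),np.array(c["view"])
def world(c):
    img,z,K,V=c; v,u=np.mgrid[:480,:640]
    P=np.stack([(u-K[0,2])/K[0,0]*z,(v-K[1,2])/K[1,1]*z,z],-1)
    T=np.linalg.inv(V); return P@T[:3,:3].T+T[:3,3]
E
python3 - <<'E'
from h import *
for n in("scene","top"):
    c=cam(n); cv2.imwrite(f"pics/{n}0.png",c[0]); T=np.linalg.inv(c[3]); print(n,T[:3,3].round(3),T[:3,2].round(3))
print(ctrl.get_obs())
E
```

```text
scene [1.041 0.969 0.896] [-0.384 -0.7   -0.602]
top [ 2.830e-01 -1.000e-03  1.415e+00] [ 0.158  0.003 -0.987]
{'time_s': 0.1, 'qpos': array([-1.30155872e+00,  3.00410112e-01,  1.52151707e+00, -1.38475118e-05,
        1.32066971e+00, -6.65853597e-02]), 'joint_vel': array([-0.00134137, -0.0012356 , -0.0031377 , -0.0005301 , -0.00021461,
       -0.00067539]), 'tau': array([ 1.34997339e-03, -5.32644582e+01, -3.53282332e+01,  7.09121092e-02,
        2.34559318e-02, -8.16697707e-05]), 'ee_pos': array([ 0.18119651, -0.5190747 ,  0.22374684]), 'eef_rot': array([-3.14058974e+00, -5.34350303e-05,  3.35826374e-01]), 'force': array([-0.93813635, -0.54289976, -0.06424995]), 'moment': array([ 0.02975296, -0.00585348, -0.00069532]), 'grip_force': 0.0, 'grip_width': 0.09384715464847218}
```

View pics/top0.png

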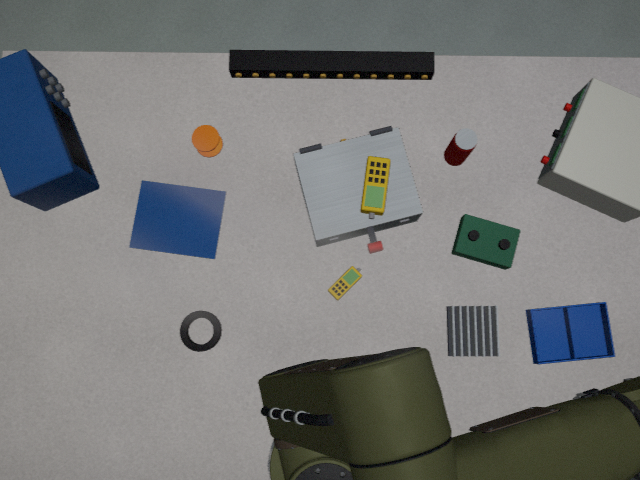

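View pics/scene0.png

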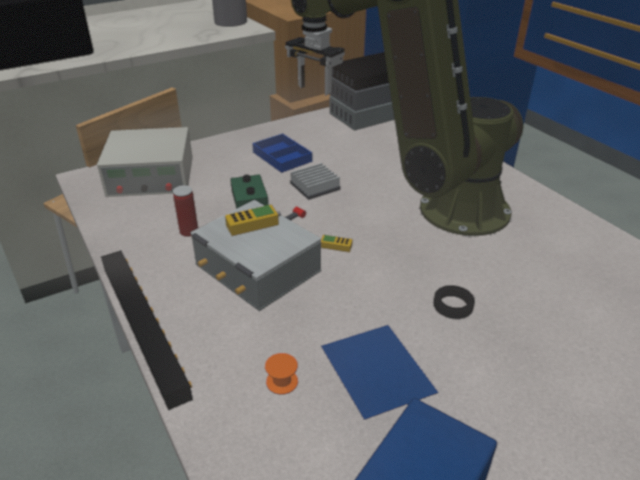

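The top view shows two yellow meters. One lies on the lid at (375,186) and is larger, with its socket towards the handle. The other lies on the bench at (345,283) and is smaller. The one on the lid fits the description in both size and place. There are three blue things: a flat sheet at (180,220), which is the mat, a tray at (570,333) and a cabinet at (45,130). The red handle is at (375,246). The red can at (460,148) is a bystander.

Next I'll measure these and confirm with a crop.

Run:
```python
from h import *
c=cam("top"); W=world(c); hsv=cv2.cvtColor(c[0],cv2.COLOR_BGR2HSV); H,S,Vv=cv2.split(hsv)
cv2.imwrite("pics/crop1.png",cv2.resize(c[0][110:310,280:440],None,fx=3,fy=3,interpolation=cv2.INTER_CUBIC))
img,z,K,V=c;T=np.linalg.inv(V)
def ray(u,v,h):
    d=T[:3,:3]@np.array([(u-K[0,2])/K[0,0],(v-K[1,2])/K[1,1],1]); o=T[:3,3]; return (o+d*(h-o[2])/d[2])[:2]
def comp(name,m,h,amin=60):
    n,l,s,ce=cv2.connectedComponentsWithStats(m.astype(np.uint8))
    for i in range(1,n):
        if s[i,4]<amin: continue
        k=(l==i); zz=np.percentile(W[k][:,2],[10,50,90])
        hh=zz[1] if h is None else h
        k=k&(abs(W[...,2]-hh)<.008) 
        if k.sum()<20: continue
        vv,uu=np.nonzero(k); P=np.array([ray(a,b,hh) for a,b in zip(uu,vv)]).astype(np.float32)
        r=cv2.minAreaRect(P*1000)
        print(name,ce[i].round(),s[i,4],'z',zz.round(3),'rect',np.round(r[0],1),np.round(r[1],1),round(r[2],1),'mean',P.mean(0).round(4))
yel=(H>18)&(H<75)&(S>90)&(Vv>70); comp("meter",yel,None)
comp("blue",(H>100)&(H<125)&(S>120),None,500)
comp("red",((H<6)|(H>172))&(S>110)&(Vv>60),None,40)
# lid top by depth
lid=(abs(W[...,2]-.1)<.006)&(W[...,0]>.3)&(W[...,0]<.9)&(abs(W[...,1])<.3); comp("lid",lid,.1,500)
for nm,(u,v) in dict(spool=(206,133),tape=(201,316),spray=(463,138),att=(487,235)).items(): print(nm,W[v,u].round(3))
```

```text
meter [375. 182.] 880 z [0.129 0.133 0.137] rect [599.3 -95. ] [ 48.5 121.2] 82.9 mean [ 0.6057 -0.0957]
meter [343. 284.] 361 z [0.017 0.022 0.025] rect [400.7 -34.6] [31.6 77.9] 45.5 mean [ 0.3962 -0.0312]
blue [ 35. 135.] 8859 z [0.106 0.159 0.163] rect [719.9 656. ] [302.9 140.9] 24.1 mean [0.7046 0.6385]
blue [173. 223.] 4698 z [-0.001  0.002  0.006] rect [544.1 353.1] [197.3 157.9] 82.8 mean [0.5341 0.3622]
blue [570. 333.] 4422 z [-0.     0.004  0.03 ] rect [ 295.2 -535.5] [113.1 173.9] 6.3 mean [ 0.2952 -0.5391]
red [568. 107.] 52 z [0.027 0.035 0.04 ] rect [ 813.2 -548.7] [13.3 17.7] 62.4 mean [ 0.8131 -0.5488]
red [461. 147.] 51 z [0.116 0.12  0.124] rect [ 690.4 -280.7] [48.3 19.9] 56.8 mean [ 0.6877 -0.28  ]
red [545. 160.] 51 z [0.028 0.036 0.04 ] rect [ 685.5 -490.4] [14.1 18.3] 62.7 mean [ 0.686  -0.4905]
red [375. 245.] 88 z [0.101 0.104 0.108] rect [473.1 -96.2] [16.  26.4] 12.1 mean [ 0.4729 -0.0967]
lid [355. 184.] 8562 z [0.096 0.1   0.103] rect [587.3 -65.1] [262.4 239.6] 15.3 mean [ 0.6088 -0.053 ]
spool [0.736 0.286 0.048]
tape [0.322 0.284 0.025]
spray [ 0.706 -0.284  0.125]
att [ 0.508 -0.351  0.044]
```

View pics/crop1.png

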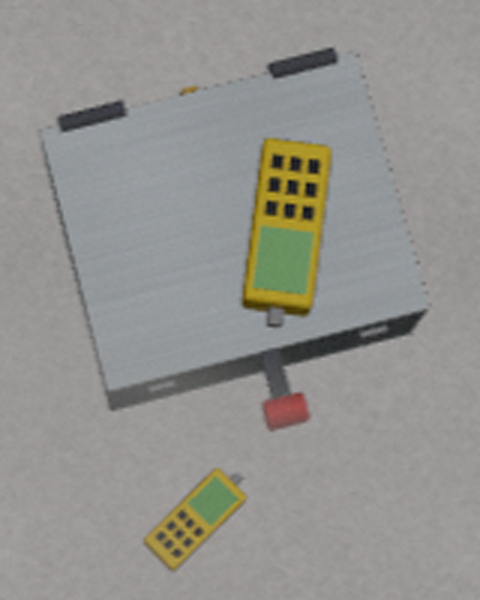

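The crop confirms it: the meter on the lid is the large one (121 x 49 mm, top at 134 mm), keys up, with its socket towards the handle. The bench one is only 78 x 32 mm and stays put. The flat blue sheet measures 197 x 158 mm at z≈2 mm, so it is the mat.

I'll refine the enclosure pose and work out the shifts.

```bash
cat >> h.py <<'E'
from scipy.spatial.transform import Rotation as R
def go(pos,yaw_deg):
    o=ctrl.get_obs(); M=R.from_euler("xyz",o["eef_rot"]); G=R.from_euler("xyz",[180,0,yaw_deg],degrees=True)
    turn=np.degrees((M.inv()*G).as_rotvec())/10
    print("t",o["time_s"],"at",np.round(o["ee_pos"],4),np.degrees(o["eef_rot"]).round(1),"now-axes shift",(M.inv().apply(np.array(pos)-o["ee_pos"])/.03).round(2),
     "goal-axes shift",(G.inv().apply(np.array(pos)-o["ee_pos"])/.03).round(2),"turn",turn.round(2))
E
python3 - <<'E'
from h import *
c=cam("top"); W=world(c); hsv=cv2.cvtColor(c[0],cv2.COLOR_BGR2HSV); H,S,Vv=cv2.split(hsv)
lid=(abs(W[...,2]-.1)<.01)&(W[...,0]>.45)&(W[...,0]<.8)&(W[...,1]<.12)&(W[...,1]>-.23)
met=(H>18)&(H<75)&(S>90)&(Vv>70)&(W[...,2]>.1)
lid=cv2.morphologyEx((lid|met).astype(np.uint8),cv2.MORPH_OPEN,np.ones((15,15)))
cs,_=cv2.findContours(lid,cv2.RETR_EXTERNAL,cv2.CHAIN_APPROX_NONE)
k=max(cs,key=cv2.contourArea)[:,0]
img,z,K,V=c;T=np.linalg.inv(V)
d=np.c_[(k[:,0]-K[0,2])/K[0,0],(k[:,1]-K[1,2])/K[1,1],np.ones(len(k))]@T[:3,:3].T
P=(T[:3,3]+d*((.1-T[2,3])/d[:,2])[:,None])[:,:2]
r=cv2.minAreaRect((P*1000).astype(np.float32)); print(r, cv2.boxPoints(r).round())
for n in("top","scene"):
    c=cam(n);W=world(c);H,S,Vv=cv2.split(cv2.cvtColor(c[0],cv2.COLOR_BGR2HSV))
    m=((H<6)|(H>172))&(S>100)&(Vv>50)&(abs(W[...,0]-.47)<.05)&(abs(W[...,1]+.1)<.05)&(W[...,2]>.06)
    p=W[m]; print(n,m.sum(),p.min(0).round(3),p.max(0).round(3),np.median(p,0).round(4))
    if n=="scene":
        m=(H>18)&(H<35)&(S>90)&(Vv>60)&(W[...,2]>.125)&(W[...,2]<.15); print("meter top",m.sum(),W[m].mean(0).round(4))
b=(H>100)&(H<125)&(S>100)&(W[...,2]>.1)&(W[...,1]>.3);print("cabinet min",W[b].min(0).round(3) if b.any() else None)
go([.599,-.095,.25],-7.1)
E
```

```text
((613.7860717773438, -57.32096862792969), (202.4787139892578, 242.64894104003906), 16.947265625) [[ 482.   29.]
 [ 552. -203.]
 [ 746. -144.]
 [ 675.   88.]]
top 101 [ 0.463 -0.109  0.095] [ 0.484 -0.081  0.112] [ 0.4719 -0.0964  0.1035]
scene 76 [ 0.458 -0.109  0.088] [ 0.48  -0.078  0.107] [ 0.4713 -0.0885  0.1   ]
meter top 489 [ 0.6095 -0.0871  0.1317]
cabinet min [0.56  0.538 0.101]
t 0.3 at [ 0.1812 -0.5192  0.2241] [-180.    -0.    19.2] now-axes shift [17.81 -8.76 -0.86] goal-axes shift [ 12.07 -15.75  -0.86] turn [-0.    0.    2.63]
```

```bash
python3 -m inch '1 0 0 -0.3 0 0 0.88;1 0 0 -0.3 0 0 0.88;1 0 0 -0.3 0 0 0.87;1 0.75 -0.98 0 0 0 0;1 0.75 -0.98 0 0 0 0;1 0.75 -0.98 0 0 0 0;1 0.75 -0.98 0 0 0 0;1 0.75 -0.98 0 0 0 0;1 0.75 -0.98 0 0 0 0;1 0.75 -0.98 0 0 0 0' 30
python3 -m inch '1 0.75 -0.98 0 0 0 0;1 0.75 -0.98 0 0 0 0;1 0.75 -0.98 0 0 0 0;1 0.75 -0.98 0 0 0 0;1 0.75 -0.98 0 0 0 0;1 0.75 -0.98 0 0 0 0;1 0.75 -0.98 0 0 0 0;1 0.75 -0.98 0 0 0 0;1 0 0 0 0 0 0;1 0 0 0 0 0 0'
python3 -c "
from h import *
go([.601,-.094,.122],-7.1)"
```

```text
time_s: 1.55
ee_pos: [0.3636, -0.3334, 0.2513]
eef_rot: [3.142, -0.0, -0.123]
force: [0.5, 0.6, -1.1]
grip_width: 0.0943
grip_force: 0.0
time_s: 2.8
ee_pos: [0.5701, -0.1234, 0.2511]
eef_rot: [3.141, 0.0, -0.123]
force: [-0.3, -0.8, -0.6]
grip_width: 0.0939
grip_force: 0.0
t 2.8 at [ 0.5701 -0.1234  0.2511] [180.    0.   -7.1] now-axes shift [ 0.91 -1.1   4.3 ] goal-axes shift [ 0.9 -1.1  4.3] turn [0. 0. 0.]
```

```bash
python3 -m inch '1 0.45 -0.55 0 0 0 0;1 0.45 -0.55 0 0 0 0;1 0 0 0.8 0 0 0;1 0 0 0.8 0 0 0;1 0 0 0.8 0 0 0;1 0 0 0.8 0 0 0;1 0 0 0.6 0 0 0;1 0 0 0.5 0 0 0;1 0 0 0 0 0 0;1 0 0 0 0 0 0'
python3 -m inch '-1 0 0 0 0 0 0;-1 0 0 0 0 0 0;-1 0 0 0 0 0 0;-1 0 0 0 0 0 0;-1 0 0 0 0 0 0;-1 0 0 0 0 0 0;-1 0 0 0 0 0 0;-1 0 0 0 0 0 0' 30
```

```text
time_s: 4.05
ee_pos: [0.6016, -0.0938, 0.123]
eef_rot: [3.141, -0.001, -0.123]
force: [0.2, -1.1, 0.5]
grip_width: 0.0945
grip_force: 0.0
time_s: 5.05
ee_pos: [0.6012, -0.0937, 0.1223]
eef_rot: [3.142, -0.0, -0.123]
force: [-0.3, -1.1, 0.9]
grip_width: 0.0496
grip_force: 30.0
```

```bash
python3 -m inch '-1 0 0 -0.5 0 0 0;-1 0 0 -0.9 0 0 0;-1 0 0 -0.9 0 0 0;-1 0 0 -0.9 0 0 0;-1 -0.25 -0.95 0 0 0 0;-1 -0.25 -0.95 0 0 0 0;-1 -0.25 -0.95 0 0 0 0;-1 -0.25 -0.95 0 0 0 0;-1 -0.25 -0.95 0 0 0 0;-1 -0.25 -0.95 0 0 0 0'
python3 -m inch '-1 -0.25 -0.95 0 0 0 0;-1 -0.25 -0.95 0 0 0 0;-1 -0.25 -0.95 0 0 0 0;-1 -0.25 -0.95 0 0 0 0;-1 -0.25 -0.95 0 0 0 0;-1 -0.25 -0.95 0 0 0 0;-1 -0.25 -0.95 0 0 0 0;-1 -0.25 -0.95 0 0 0 0;-1 0 0 0 0 0 0;-1 0 0 0 0 0 0'
python3 -c "
from h import *
go([.544,.345,.027],-7.1)
c=cam('scene'); cv2.imwrite('pics/held.png',c[0])"
```

```text
time_s: 6.3
ee_pos: [0.5773, 0.0827, 0.2192]
eef_rot: [-3.141, -0.0, -0.123]
force: [1.0, -0.4, -1.1]
grip_width: 0.05
grip_force: 30.0
time_s: 7.55
ee_pos: [0.5461, 0.3147, 0.2187]
eef_rot: [-3.142, -0.0, -0.123]
force: [-0.1, -0.4, -1.3]
grip_width: 0.05
grip_force: 30.0
t 7.55 at [0.5461 0.3147 0.2187] [-180.    -0.    -7.1] now-axes shift [-0.19 -0.99  6.39] goal-axes shift [-0.19 -0.99  6.39] turn [-0. -0.  0.]
```

View pics/held.png

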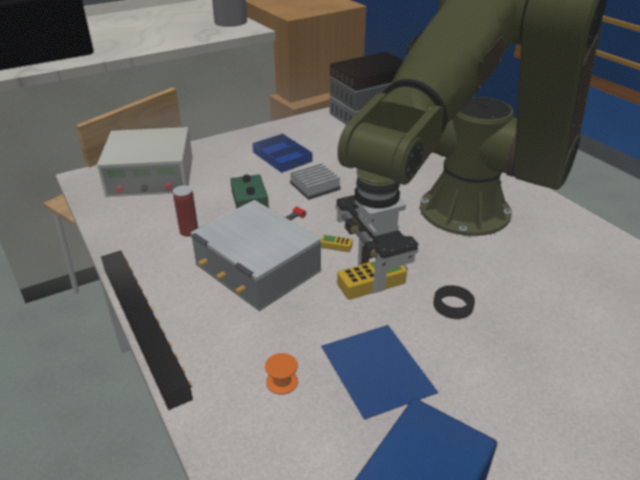

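The meter is held level at (372,278), keys up. The lid is clear and the mat at (380,370) is free, so I'll lower it.

```bash
python3 -m inch '-1 -0.1 -0.5 0 0 0 0;-1 -0.1 -0.5 0 0 0 0;-1 0 0 0.9 0 0 0;-1 0 0 0.9 0 0 0;-1 0 0 0.9 0 0 0;-1 0 0 0.9 0 0 0;-1 0 0 0.9 0 0 0;-1 0 0 0.9 0 0 0;-1 0 0 0.6 0 0 0;-1 0 0 0 0 0 0'
python3 -m inch '-1 0 0 0.2 0 0 0;-1 0 0 0.1 0 0 0;-1 0 0 0 0 0 0;-1 0 0 0 0 0 0'
```

```text
time_s: 8.85
ee_pos: [0.5433, 0.3459, 0.0371]
eef_rot: [3.14, 0.002, -0.123]
force: [-0.2, 0.3, -1.5]
grip_width: 0.0499
grip_force: 30.0
time_s: 9.35
ee_pos: [0.5439, 0.3458, 0.0296]
eef_rot: [-3.141, -0.0, -0.123]
force: [0.6, -0.4, -1.9]
grip_width: 0.0498
grip_force: 30.0
```

```bash
python3 -m inch '-1 0 0 0.1 0 0 0;-1 0 0 0.05 0 0 0;-1 0 0 0 0 0 0;-1 0 0 0 0 0 0'
```

```text
time_s: 9.85
ee_pos: [0.5439, 0.3457, 0.0253]
eef_rot: [-3.142, -0.0, -0.123]
force: [-2.6, -1.4, 5.0]
grip_width: 0.0498
grip_force: 30.0
```

```bash
python3 -m inch '0.2 0 0 0 0 0 0;1 0 0 0 0 0 0;1 0 0 0 0 0 0;1 0 0 0 0 0 0;1 0 0 -0.5 0 0 0;1 0 0 -0.8 0 0 0;1 0 0 -1 0 0 0;1 0 0 -1 0 0 0;1 0 0 -1 0 0 0;1 0 0 -1 0 0 0'
python3 -m inch '1 0 0 -1 0 0 0;1 0 0 -1 0 0 -0.8;1 0 0 0 0 0 -0.8;1 0 0 0 0 0 -0.7;1 0 0 0 0 0 0;1 0 0 0 0 0 0'
python3 -c "
from h import *
go([.474,-.0965,.22],16)
c=cam('scene'); cv2.imwrite('pics/placed.png',c[0])"
```

```text
time_s: 11.1
ee_pos: [0.5438, 0.3457, 0.186]
eef_rot: [-3.141, -0.001, -0.123]
force: [0.7, -0.8, 0.0]
grip_width: 0.0942
grip_force: 0.0
time_s: 11.85
ee_pos: [0.5438, 0.3457, 0.2443]
eef_rot: [-3.141, -0.0, 0.276]
force: [-0.4, -0.6, -1.0]
grip_width: 0.0944
grip_force: 0.0
t 11.85 at [0.5438 0.3457 0.2443] [-180.    -0.    15.8] now-axes shift [-6.25 13.55  0.8 ] goal-axes shift [-6.3  13.53  0.81] turn [-0.   -0.   -0.02]
```

View pics/placed.png

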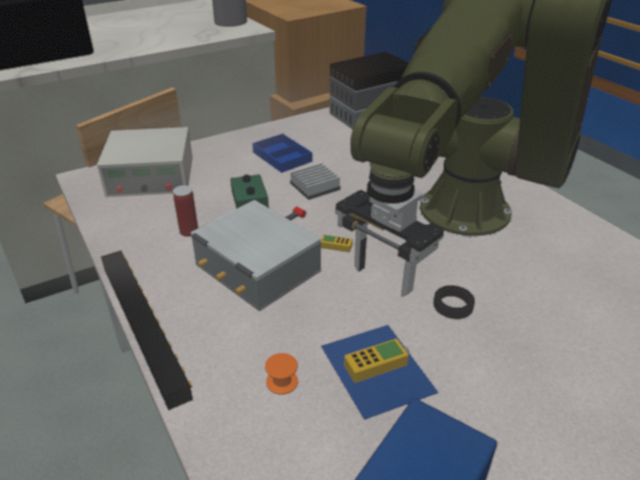

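The meter lies flat on the mat at (377,360), keys up. Next I'll go to the handle.

```bash
python3 -m inch '1 -0.42 0.9 0 0 0 0;1 -0.42 0.9 0 0 0 0;1 -0.42 0.9 0 0 0 0;1 -0.42 0.9 0 0 0 0;1 -0.42 0.9 0 0 0 0;1 -0.42 0.9 0 0 0 0;1 -0.42 0.9 0 0 0 0;1 -0.42 0.9 0 0 0 0;1 -0.42 0.9 0 0 0 0;1 -0.42 0.9 0 0 0 0'
python3 -m inch '1 -0.42 0.9 0 0 0 0;1 -0.42 0.9 0 0 0 0;1 -0.42 0.9 0 0 0 0;1 -0.42 0.9 0 0 0 0;1 -0.42 0.9 0 0 0 0;1 0 0 0 0 0 0;1 0 0 0 0 0 0'
python3 - <<'E'
from h import *
go([.474,-.0965,.095],16)
c=cam('top');W=world(c);H,S,Vv=cv2.split(cv2.cvtColor(c[0],cv2.COLOR_BGR2HSV))
m=(H>18)&(H<75)&(S>90)&(Vv>70)&(W[...,1]>.2); k=W[m]; print("meter",k.mean(0).round(3),k.max(0).round(3),k.min(0).round(3))
c=cam('scene');W=world(c);H,S,Vv=cv2.split(cv2.cvtColor(c[0],cv2.COLOR_BGR2HSV))
m=((H<6)|(H>172))&(S>100)&(Vv>50)&(abs(W[...,0]-.47)<.05)&(abs(W[...,1]+.1)<.05)&(W[...,2]>.06)
p=W[m]; print(m.sum(),p.min(0).round(3),p.max(0).round(3))
E
```

```text
time_s: 13.15
ee_pos: [0.4965, 0.0506, 0.244]
eef_rot: [3.142, -0.0, 0.276]
force: [-0.3, -0.5, -0.0]
grip_width: 0.0942
grip_force: 0.0
time_s: 14.02
ee_pos: [0.4734, -0.0951, 0.2438]
eef_rot: [-3.141, -0.0, 0.277]
force: [1.0, 0.9, 0.5]
grip_width: 0.0937
grip_force: 0.0
t 14.025 at [ 0.4734 -0.0951  0.2438] [-180.    -0.    15.9] now-axes shift [0.01 0.05 4.96] goal-axes shift [0.01 0.05 4.96] turn [-0.   -0.   -0.01]
meter [0.545 0.342 0.036] [0.893 0.386 0.047] [ 0.482  0.215 -0.002]
74 [ 0.457 -0.112  0.087] [ 0.481 -0.079  0.107]
```

```bash
python3 -m inch '1 0 0.05 0.8 0 0 0;1 0 0 0.8 0 0 0;1 0 0 0.8 0 0 0;1 0 0 0.8 0 0 0;1 0 0 0.8 0 0 0;1 0 0 0.56 0 0 0;1 0 0 0.4 0 0 0;1 0 0 0 0 0 0;1 0 0 0 0 0 0'
python3 -m inch '-1 0 0 0 0 0 0;-1 0 0 0 0 0 0;-1 0 0 0 0 0 0;-1 0 0 0 0 0 0;-1 0 0 0 0 0 0;-1 0 0 0 0 0 0;-1 0 0 0 0 0 0;-1 0 0 0 0 0 0;-1 0 0 0 0 0 0;-1 0 0 0 0 0 0' 40
python3 -c "
from h import *
c=cam('scene'); cv2.imwrite('pics/grip.png',cv2.resize(c[0][120:320,180:400],None,fx=3,fy=3))
p=ctrl.get_obs()['ee_pos'];M=.245
a=np.radians(16)
for d in range(5,61,5):
    t=np.radians(d);s=np.radians(d-5)
    print(d,((np.cos(s)-np.cos(t))*M/.03).round(2),(-(np.sin(t)-np.sin(s))*M/.03).round(2))"
```

```text
time_s: 15.25
ee_pos: [0.4741, -0.097, 0.0956]
eef_rot: [3.141, -0.001, 0.278]
force: [-0.8, 1.1, 0.3]
grip_width: 0.0939
grip_force: 0.0
time_s: 16.5
ee_pos: [0.4737, -0.097, 0.0949]
eef_rot: [-3.141, 0.0, 0.278]
force: [-1.2, 1.8, 0.9]
grip_width: 0.0296
grip_force: 40.0
5 0.03 -0.71
10 0.09 -0.71
15 0.15 -0.7
20 0.21 -0.68
25 0.27 -0.66
30 0.33 -0.63
35 0.38 -0.6
40 0.43 -0.57
45 0.48 -0.53
50 0.53 -0.48
55 0.57 -0.43
60 0.6 -0.38
```

View pics/grip.png

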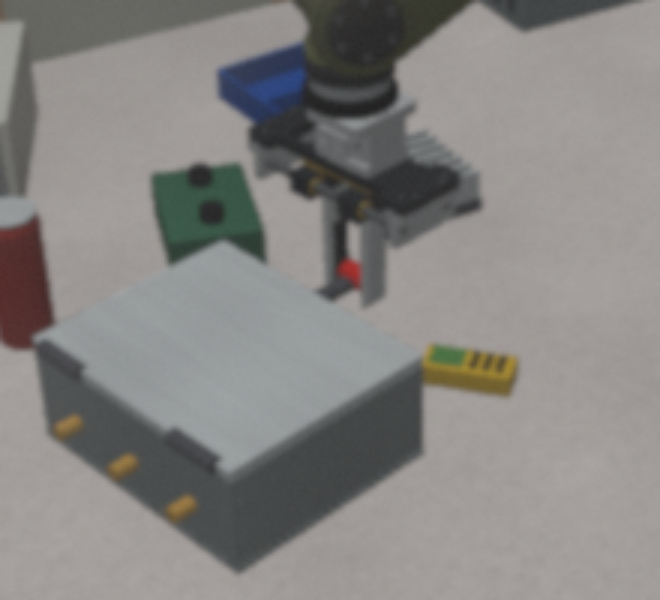

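The crop shows the red roll held between the pads at (348,272), and the width reads 29.6 mm, as it should for a 30 mm roll. I'll lift along the arc.

```bash
python3 -m inch '-1 0.01 0 -0.35 0 0 0;-1 0.02 0 -0.36 0 0 0;-1 0.09 0 -0.71 0 0 0;-1 0.15 0 -0.7 0 0 0;-1 0.21 0 -0.68 0 0 0;-1 0.27 0 -0.66 0 0 0;-1 0.33 0 -0.63 0 0 0;-1 0 0 0 0 0 0;-1 0 0 0 0 0 0'
python3 - <<'E'
from h import *
c=cam('scene');W=world(c)
o=ctrl.get_obs();h=np.array([.710,-.0294,.095]);e=np.array([np.cos(.279),np.sin(.279)])
d=o["ee_pos"]-h; r=-(d[:2]@e); print("angle",np.degrees(np.arctan2(d[2],r)),"rad",np.hypot(r,d[2]),"lat",d[:2]@[-e[1],e[0]],o["force"].round(1),o["moment"].round(2))
E
```

```text
time_s: 17.68
ee_pos: [0.5045, -0.0885, 0.2178]
eef_rot: [3.141, 0.0, 0.278]
force: [-2.0, -3.4, 0.6]
grip_width: 0.0299
grip_force: 40.0
angle 29.83579258349908 rad 0.24656704406136914 lat -0.00021391209758323405 [-3.2 -3.2  1.3] [-0.68  0.13 -0.15]
```

```bash
python3 -m inch '-1 0.38 0 -0.6 0 0 0;-1 0.43 0 -0.57 0 0 0;-1 0.48 0 -0.53 0 0 0;-1 0.53 0 -0.48 0 0 0;-1 0.57 0 -0.43 0 0 0;-1 0.6 0 -0.38 0 0 0;-1 0 0 0 0 0 0;-1 0 0 0 0 0 0;-1 0 0 0 0 0 0'
python3 - <<'E'
from h import *
c=cam('scene');W=world(c);cv2.imwrite('pics/open.png',c[0])
o=ctrl.get_obs();h=np.array([.710,-.0294,.095]);e=np.array([np.cos(.279),np.sin(.279)])
d=o["ee_pos"]-h; r=-(d[:2]@e); print("angle",np.degrees(np.arctan2(d[2],r)),"rad",np.hypot(r,d[2]),"lat",d[:2]@[-e[1],e[0]],o["force"].round(1),o["moment"].round(2))
# lid plane from both views' depth
for n in("scene","top"):
    W=world(c if n=="scene" else cam(n)); Q=W-h; f=-(Q[...,:2]@e); l=Q[...,:2]@np.array([-e[1],e[0]])
    for s in(-1,1):
        m=(l*s>.05)&(l*s<.11)&(Q[...,2]>.03)&(Q[...,2]<.165)&(f>-.02)&(f<.12)
        x,z=f[m],Q[...,2][m]
        if m.sum()>30:
            C=np.cov(x,z); w,v=np.linalg.eigh(C); print(n,s,m.sum(),"slope",np.degrees(np.arctan(v[1,1]/v[0,1])).round(2),"resid",w[0]**.5,"mean",x.mean(),z.mean())
E
```

```text
time_s: 18.85
ee_pos: [0.591, -0.0648, 0.3065]
eef_rot: [3.14, 0.001, 0.277]
force: [3.9, -8.7, -5.0]
grip_width: 0.0298
grip_force: 40.0
angle 59.59335599384882 rad 0.24524443863956036 lat -0.0012223542987741458 [ 3.8 -8.2 -4.9] [-1.52 -0.6  -0.12]
scene -1 1226 slope 59.48 resid 0.0018876879518841998 mean 0.06044153951027628 0.09865755930181454
scene 1 1511 slope 59.54 resid 0.0017544478506458794 mean 0.05801515038849186 0.09837973010261905
top 1 330 slope 59.48 resid 0.0006338307308873971 mean 0.05446338202419698 0.09915622329376123
```

View pics/open.png

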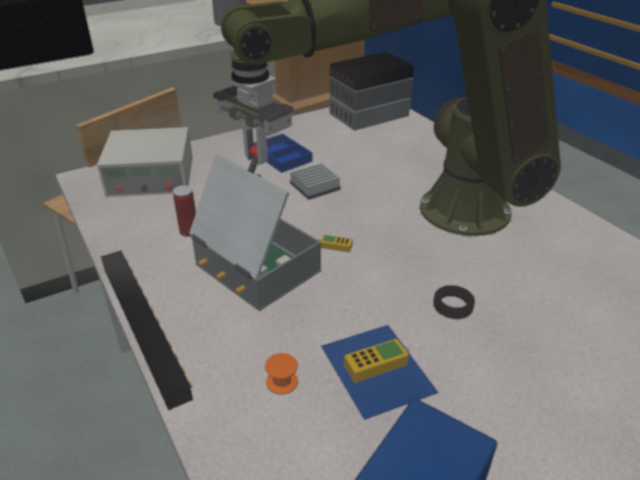

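The lid stands open at (240,215), held by the handle at (253,152). The depth fit and the kinematics both give about 59.5°. One small trim, also easing the sideways load.

```bash
python3 -m inch '-1 0.06 0.03 -0.035 0 0 0;-1 0 0 0 0 0 0;-1 0 0 0 0 0 0;-1 0 0 0 0 0 0;-1 0 0 0 0 0 0;-1 0 0 0 0 0 0'
python3 - <<'E'
from h import *
h=np.array([.710,-.0294,.095]);e=np.array([np.cos(.279),np.sin(.279)])
for n in("scene","top"):
    W=world(cam(n)); Q=W-h; f=-(Q[...,:2]@e); l=Q[...,:2]@np.array([-e[1],e[0]])
    for s in(-1,1):
        m=(l*s>.05)&(l*s<.11)&(Q[...,2]>.03)&(Q[...,2]<.165)&(f>-.02)&(f<.12)
        if m.sum()>30:
            w,v=np.linalg.eigh(np.cov(f[m],Q[...,2][m])); print(n,s,m.sum(),np.degrees(np.arctan(v[1,1]/v[0,1])).round(2))
o=ctrl.get_obs();d=o["ee_pos"]-h; print("angle",np.degrees(np.arctan2(d[2],-(d[:2]@e))),o["joint_vel"].round(3),o["force"].round(1))
E
```

```text
time_s: 19.7
ee_pos: [0.593, -0.0643, 0.3077]
eef_rot: [3.141, 0.001, 0.278]
force: [2.3, -4.6, -7.1]
grip_width: 0.0298
grip_force: 40.0
scene -1 1221 60.08
scene 1 1487 60.11
top 1 318 60.09
angle 60.13093332845646 [-0.001  0.001 -0.    -0.001 -0.     0.003] [ 3.  -4.6 -8.2]
```

```bash
python3 -c "
from h import *
print(ticket.hand_in())"
```

```text
the job is handed in; nothing more can be done
None
```

I laid the large yellow meter flat, keys up, on the blue mat, then opened the lid by its red handle. The job was handed in at about 20 s with the gripper still holding the lid still at about 60.1° open, and no bystander was touched as far as the pictures show.

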